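# Load the spring-lift note holder and hold it down

## Task

Refill the spring-lift note holder: lay one of the two square note pads flat, centred and square on the holder's sprung lift plate, then lay the other pad squarely on top of it, edges flush. Then press the pile down against the spring until the lower pad sits hard on both side ledges, firmly but without forcing it, and finish while still holding it down there, so that the cover can be clipped on; leave the dropper bottle, the timer and the small cover-glass box where they stand.

Things in the scene. Friction and masses are not known exactly. Their poses are not given: they have to be found in the camera images.
- note_holder: Spring-lift note holder, fixed to the worktop: grey base plate 70 (x) x 84 (y) x 8 mm with four screws, a dark round plunger housing in the middle (up to 30 mm high) and an aluminium ledge block on either side. Origin: centre of the underside, on the worktop. Its x and y axes are the base plate's sides, z is up; it stands at any place in the work area, its x axis turned up to 20 degrees from straight ahead.
- ledge_left: Left aluminium ledge block of the holder, 50 (x) x 15 (y) x 32 mm, standing on the base plate and spanning y = +16 to +31 mm of the holder, with a small steel lug 3.5 mm further out (lug 27 to 33 mm high). Its flat top, 40 mm above the worktop, is a hard stop. Origin and axes: same as the holder's.
- ledge_right: Right ledge block, the mirror image: y = -16 to -31 mm of the holder, top 40 mm above the worktop. Origin and axes: same as the holder's.
- lift_plate_top (a point): Centre of the top face of the lift plate, a flat steel plate 44 (holder x) x 28 (holder y) x 6 mm on a sprung plunger between the ledges; midway between them, over the holder's centre. It is 54 mm above the worktop when up (14 mm above the ledges). The plate cannot tilt or turn.
- lift_plate (a joint): How far the lift plate is pressed down, in m: 0 up (as at the start), about 0.014 when a pad on it meets the ledges (the plate alone could go to 0.018). The spring pushes up with about 3 N at 0 and 10 N at 0.014 (500 N/m), so it carries both pads without sinking and springs back up when let go.
- pad_a: Square pad of notes, a rigid block 50 x 50 x 13 mm, about 30 g, lying flat on the worktop at the start. Origin: centre of its underside; z up, x and y along its edges. Either pad may be the lower one, and any quarter turn of it is as good.
- pad_b: The other pad of notes, identical in size and shape: 50 x 50 x 13 mm, about 30 g. Origin: centre of its underside; z up, x and y along its edges.
- dropper: Bystander, loose: small white dropper bottle, 26 mm across, 72 mm high, standing. Origin: centre of its underside. Leave alone.
- bench_timer: Bystander, loose: bench timer, 56 x 62 x 20 mm, lying flat. Origin: centre of its underside. Leave alone.
- cover_box: Bystander, loose: small box of cover glasses, 34 x 34 x 20 mm. Origin: centre of its underside. Leave alone.

How it is judged (in metres and radians):
On the way, in this order (a step that is already met when the one before it is completed fails the run):
1. one pad lies flat, centred and square on the lift plate (((horizontal distance between pad_a and lift_plate_top below 0.008 m and z of pad_a in the frame of lift_plate_top between -0.003 and 0.003 m and (angle between the x axis of pad_a and the x axis of note_holder, either way round below 0.15 rad or angle between the x axis of pad_a and the y axis of note_holder, either way round below 0.15 rad)) or (horizontal distance between pad_b and lift_plate_top below 0.008 m and z of pad_b in the frame of lift_plate_top between -0.003 and 0.003 m and (angle between the x axis of pad_b and the x axis of note_holder, either way round below 0.15 rad or angle between the x axis of pad_b and the y axis of note_holder, either way round below 0.15 rad)))), for 0.2 s.
2. the other pad lies squarely on top of it (((horizontal distance between pad_a and lift_plate_top below 0.008 m and z of pad_a in the frame of lift_plate_top between -0.003 and 0.003 m and (angle between the x axis of pad_a and the x axis of note_holder, either way round below 0.15 rad or angle between the x axis of pad_a and the y axis of note_holder, either way round below 0.15 rad) and horizontal distance between pad_a and pad_b below 0.006 m and z of pad_b in the frame of pad_a between 0.01 and 0.016 m and (angle between the x axis of pad_a and the x axis of pad_b, either way round below 0.15 rad or angle between the x axis of pad_a and the y axis of pad_b, either way round below 0.15 rad) and angle between pad_b's own z axis and vertical below 0.1 rad) or (horizontal distance between pad_b and lift_plate_top below 0.008 m and z of pad_b in the frame of lift_plate_top between -0.003 and 0.003 m and (angle between the x axis of pad_b and the x axis of note_holder, either way round below 0.15 rad or angle between the x axis of pad_b and the y axis of note_holder, either way round below 0.15 rad) and horizontal distance between pad_b and pad_a below 0.006 m and z of pad_a in the frame of pad_b between 0.01 and 0.016 m and (angle between the x axis of pad_b and the x axis of pad_a, either way round below 0.15 rad or angle between the x axis of pad_b and the y axis of pad_a, either way round below 0.15 rad) and angle between pad_a's own z axis and vertical below 0.1 rad))), for 0.2 s.
At the end, for the whole second after the job is handed in: Lift plate down 12.5 to 17 mm; lower pad on it within 8 mm of its centre, bearing on each ledge with 0.5 to 35 N; upper pad flat on the lower within 6 mm; both within 0.15 rad of square (any quarter turn); fingers press the upper pad with over 3 N; pads still (under 10 mm/s) (value of joint lift_plate between 0.0125 and 0.017 m and ((horizontal distance between pad_a and lift_plate_top below 0.008 m and z of pad_a in the frame of lift_plate_top between -0.003 and 0.003 m and (angle between the x axis of pad_a and the x axis of note_holder, either way round below 0.15 rad or angle between the x axis of pad_a and the y axis of note_holder, either way round below 0.15 rad) and horizontal distance between pad_a and pad_b below 0.006 m and z of pad_b in the frame of pad_a between 0.01 and 0.016 m and (angle between the x axis of pad_a and the x axis of pad_b, either way round below 0.15 rad or angle between the x axis of pad_a and the y axis of pad_b, either way round below 0.15 rad) and angle between pad_b's own z axis and vertical below 0.1 rad and contact force between pad_a and ledge_left between 0.5 and 35 N and contact force between pad_a and ledge_right between 0.5 and 35 N and contact force between the fingers and pad_b above 3 N and linear speed of each of pad_a, pad_b below 0.01 m/s) or (horizontal distance between pad_b and lift_plate_top below 0.008 m and z of pad_b in the frame of lift_plate_top between -0.003 and 0.003 m and (angle between the x axis of pad_b and the x axis of note_holder, either way round below 0.15 rad or angle between the x axis of pad_b and the y axis of note_holder, either way round below 0.15 rad) and horizontal distance between pad_b and pad_a below 0.006 m and z of pad_a in the frame of pad_b between 0.01 and 0.016 m and (angle between the x axis of pad_b and the x axis of pad_a, either way round below 0.15 rad or angle between the x axis of pad_b and the y axis of pad_a, either way round below 0.15 rad) and angle between pad_a's own z axis and vertical below 0.1 rad and contact force between pad_b and ledge_left between 0.5 and 35 N and contact force between pad_b and ledge_right between 0.5 and 35 N and contact force between the fingers and pad_a above 3 N and linear speed of each of pad_b, pad_a below 0.01 m/s))); the arm keeps its last pose, push and grip.
It fails at once if the dropper bottle is moved more than 15 mm or tipped over (distance of dropper from where it was at the start of the episode above 0.015 m or angle between dropper's own z axis and vertical above 0.5 rad).
It fails at once if the timer is moved more than 15 mm or tipped over (distance of bench_timer from where it was at the start of the episode above 0.015 m or angle between bench_timer's own z axis and vertical above 0.5 rad).
It fails at once if the cover-glass box is moved more than 15 mm or tipped over (distance of cover_box from where it was at the start of the episode above 0.015 m or angle between cover_box's own z axis and vertical above 0.5 rad).
It also fails if it takes over 67 s, if anything falls off the work surface, if the arm or the gripper's body presses on something with over 40 N, if the wrist force passes 120 N, or if a joint passes its speed limit or range.

## Robot

A 6-joint arm with a two-finger parallel gripper is mounted at the origin on a cart in front of the work surface, level with it; the furniture and walls round the work are solid. World frame = base frame: x ahead of the robot, y to its left, z up, the work surface at z = 0. Lengths are in mm, angles in rad, forces in N, time in s.
With the tool pointing down it reaches from about 300 to 875 mm from the base axis. Payload 4.2 kg.
Tool frame: the origin (TCP) lies on the centre line of the jaws, within the pads' length; the fingertips stand 22 mm ahead of it and the grasp point (between the pads) lies 3 mm ahead of it; z points along the fingers, y is the line along which they close (so a half turn about z gives the same grasp; the last joint's range is limited). The gripper opens to 85 mm and grips with 20 to 120 N. Pads are 22 mm wide; open, the fingers measure 114 mm over their backs; the gripper's body (76 mm by 85 mm) begins 54 mm behind the grasp point. The pads swing forward as they close: fully open they stand 13 mm farther back than shut.
Start: joints at [-0.02, 0.32, 1.565, -0, 1.257, -0.02], TCP at [575.012, 0.001, 253.338] pointing down, gripper open.
Joint ranges: [-3.11, 3.11], [-0.84, 2.01], [0.21, 2.61], [-1.34, 4.49], [0.05, 2.63], [-2.56, 2.56]. Speed limits (rad/s): [2.57, 2.57, 3.14, 3.14, 3.14, 3.14].

## Interface

Orientations are given as a 3x3 rotation matrix whose columns are the frame's x, y, z axes.
In Python, from workcell import * gives the robot as it stands. The module is installed in compiled form; this text tells all that it offers.
- The arm moves only by the tool drive_tool, never from a script. Its argument "series" is a list of rows, each a list of 7 numbers: the shift along the tool's x, y, z in mm, then the turn, a rotation vector about the tool's x, y, z in rad, then the gripper's target within -1 to 1 (fully open at 1, half-way at 0, shut at -1). In form: [[tx, ty, tz, rx, ry, rz, jaw], ...]. A call has 1 to 8 rows; each row shifts and turns the commanded pose from where the row before left it, along the tool's axes as they then stand; what a row does not reach is not made up. A row lasts 1/10 s, in which the tool goes at most 50 mm and 8.59 degrees, less where a joint would pass 70% of its speed; a pose out of reach is approached as far as the arm can. A call with a gripper value outside its range is refused whole. The fingers move at their own pace and stop on an object; "force" is the grip in N (left out, the last holds). Time passes only in rows, so rows that do not move let the fingers close. It gives the time, the measured TCP pose, the force, the opening and the grip force at its end, in the units of the state.
- read_state(): the state, without advancing time (a new reading comes with each control period).
- grab_frame(name): name is "scene" or "side" or "wrist"; returns the picture (400x640x3 uint8, red, green, blue); there is no depth.
- get_calibration(name): a dict with "K" (3x3 intrinsics, pixels), "dist_coeffs" ([k1, k2, p1, p2, k3] as OpenCV has them; the pictures are not rectified), "extrinsics" (4x4, takes a point from camera to world coordinates). Camera axes: x right, y down, z forward; pixel columns grow to the right and rows downward; lengths in mm; the calibration is good to about 2 mm. A picture is of the moment at which its call begins: read the wrist's pose just before it. get_calibration takes no time and is no camera call; for the wrist camera it gives the pose at the moment of the call.
- hand_in(): hands the job in; it is judged then, once.
Trained networks look in the newest picture that a camera, given by its name, has taken for a name from the list of things; names that differ only in an ending like _2 or _b are one class to them, and where a whole thing is asked for, a point or a joint stands for the part that bears it (a point fixed in the world has none). Each returns a list of dicts, best first, with "confidence" (0 to 1); they miss things now and then, are a little off and sometimes report something else, mostly with a low value. They report only what shows in the picture. A call takes as long as a camera call.
- spot_in(camera, query): "position" ([row, column] as shares, 0 to 1, of the picture: columns of its width, rows of its height, amid what is visible of it).
- pinpoint(camera, query): "position" ([row, column] as shares, 0 to 1, of the picture: columns of its width, rows of its height: a listed point, or the origin of a listed thing).
The state is a dict: "t": time; "joints": joint angles; "joint_vel": joint speeds; "joint_efforts": joint torques, N m; "position": TCP position; "eef_rot": TCP orientation; "ft_force": force on the tool from outside, world axes, zero at the start; "ft_torque": the same for the moment, N m; "grip_width": finger opening in mm; "grasp_force": force on a finger pad.
Only numpy, scipy, OpenCV 4.12 (cv2) and the standard library are available. Lean on these libraries where they do the work, as an engineer would, in place of code of your own. Each camera call takes 0.05 s, during which the arm holds its last target. There are 200 camera calls.

## Working session

There is one attempt and no reset: what is moved stays moved. The work goes in short steps, Python scripts to look and compute and a tool call to move; the robot and the scene stay as the last step left them, time stands still between calls to the robot, and variables do not carry over. Pictures are saved under pics/ and viewed, at most 11 in all, crops included, and the job is handed in when it is done.

Besides the shell and the picture viewer there is one more tool, called after "Call:" as name(argument=value, ...) on one line, values as JSON. drive_tool: Moves the arm, as the interface text tells. Its arguments: {"type":"object","properties":{"series":{"type":"array"},"force":{"type":"number"}},"required":["series"]}

```bash
mkdir -p pics; cat > h.py <<'E'
from workcell import *
import numpy as np, cv2
def ray(cam,uv,cal=None):
    c=cal or get_calibration(cam); K=np.array(c["K"]);d=np.array(c["dist_coeffs"]);T=np.array(c["extrinsics"])
    p=cv2.undistortPoints(np.array([[uv]],float),K,d)[0,0]
    return T[:3,3],T[:3,:3]@np.array([p[0],p[1],1])
def toz(cam,uv,z,cal=None):
    o,r=ray(cam,uv,cal); return (o+r*(z-o[2])/r[2])
def proj(cam,P,cal=None):
    c=cal or get_calibration(cam); K=np.array(c["K"]);d=np.array(c["dist_coeffs"]);T=np.linalg.inv(np.array(c["extrinsics"]))
    return cv2.projectPoints(np.array(P,float).reshape(-1,3),cv2.Rodrigues(T[:3,:3])[0],T[:3,3],K,d)[0][:,0]
def snap(cam,name):
    im=grab_frame(cam); cv2.imwrite(f"pics/{name}.png",im[:,:,::-1]); return im
E
python3 - <<'E'
from h import *
snap("scene","s0");snap("side","d0");snap("wrist","w0")
for cam in("scene","side","wrist"):
  print(cam,np.round(get_calibration(cam)["extrinsics"],2).tolist())
  for q,z in(("note_holder",0),("lift_plate_top",54),("pad_a",0),("dropper",0),("bench_timer",0),("cover_box",0)):
    for r in pinpoint(cam,q)[:3]:
      uv=(r["position"][1]*640,r["position"][0]*400)
      print(q,round(r["confidence"],2),np.round(uv),np.round(toz(cam,uv,z)[:2]))
a=cv2.imread("pics/s0.png");b=cv2.imread("pics/w0.png")
cv2.imwrite("pics/c0.png",np.vstack([a[:, :],b])[:, :]) 
E
```

```text
scene [[-0.93, -0.22, 0.29, 232.25], [-0.37, 0.56, -0.74, 935.72], [-0.0, -0.8, -0.6, 583.09], [0.0, 0.0, 0.0, 1.0]]
note_holder 0.96 [315. 257.] [458. 404.]
lift_plate_top 0.74 [314. 239.] [455. 411.]
pad_a 0.94 [338. 224.] [450. 297.]
pad_a 0.77 [377. 189.] [407. 147.]
dropper 0.56 [274. 227.] [570. 355.]
bench_timer 0.89 [273. 308.] [479. 541.]
bench_timer 0.74 [389. 169.] [402.  53.]
cover_box 0.59 [390. 169.] [399.  53.]
side [[0.91, -0.17, 0.38, 30.7], [-0.42, -0.36, 0.83, -728.37], [-0.0, -0.92, -0.4, 582.49], [0.0, 0.0, 0.0, 1.0]]
note_holder 0.92 [296. 208.] [470. 416.]
lift_plate_top 0.47 [293. 191.] [462. 410.]
lift_plate_top 0.3 [295. 211.] [422. 296.]
pad_a 0.95 [317. 263.] [409. 142.]
pad_a 0.65 [305. 232.] [440. 283.]
dropper 0.69 [343. 209.] [580. 359.]
dropper 0.56 [298. 209.] [475. 412.]
bench_timer 0.58 [280. 189.] [476. 555.]
cover_box 0.57 [334. 283.] [410.  58.]
wrist [[1.0, -0.0, 0.0, 574.97], [-0.0, -0.96, -0.28, 69.36], [0.0, 0.28, -0.96, 374.0], [0.0, 0.0, 0.0, 1.0]]
pad_a 0.6 [164.  35.] [404. 146.]
cover_box 0.7 [175. 120.] [406.  56.]
```

View pics/s0.png

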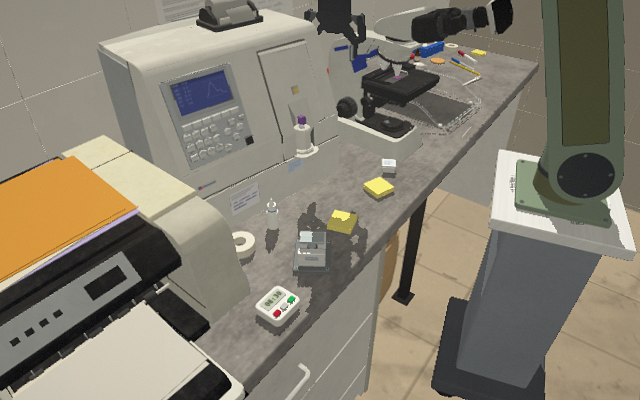

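View pics/w0.png

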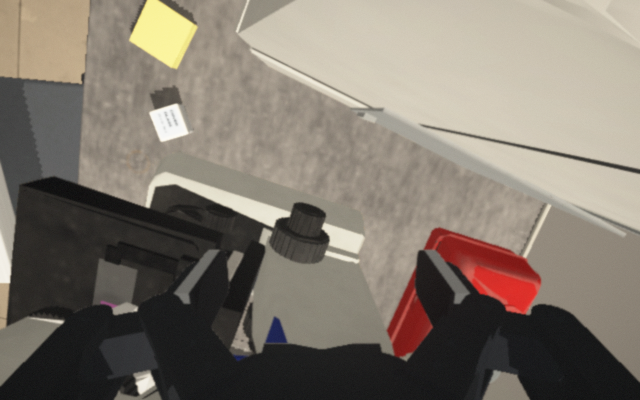

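```bash
python3 - <<'E'
from h import *
s=read_state();print(s["t"],np.round(s["eef_rot"],3),s["position"],s["grip_width"])
E
```

```text
1.05 [[-0.  1.  0.]
 [ 1.  0.  0.]
 [ 0.  0. -1.]] [5.75019420e+02 1.38427701e-02 2.53329662e+02] 85.48718798194534
```

Call:
drive_tool(series=[[0,0,-20,0,0,0,1]])

```text
t: 1.15
position: [573.6, 0.0, 270.9]
eef_rot: [[-0.0, 1.0, -0.006], [1.0, 0.0, 0.0], [0.0, -0.006, -1.0]]
ft_force: [1.6, 0.3, -0.2]
grip_width: 85.2
grasp_force: 0.0
```

Call:
drive_tool(series=[[20,-40,-20,0,0,0,1],[40,-30,0,0,0,0,1],[40,-30,0,0,0,0,1],[40,-30,0,0,0,0,1],[45,0,0,0,0,0,1],[45,0,0,0,0,0,1],[40,0,0,0,0,0,1],[0,0,0,0,0,0,1]])

```text
t: 1.95
position: [444.7, 274.1, 293.1]
eef_rot: [[-0.005, 1.0, 0.0], [1.0, 0.005, 0.002], [0.002, 0.0, -1.0]]
ft_force: [0.2, -1.7, 0.3]
grip_width: 85.6
grasp_force: 0.0
```

```bash
cat > look.py <<'E'
from h import *
import sys,pickle
def look(n):
  s=read_state();cal=get_calibration("wrist");im=snap("wrist",n);pickle.dump(cal,open(f"pics/{n}.pkl","wb"))
  for q,z in(("note_holder",0),("lift_plate_top",54),("pad_a",0),("dropper",0),("bench_timer",0),("cover_box",0)):
    for r in pinpoint("wrist",q)[:3]:
      uv=(r["position"][1]*640,r["position"][0]*400)
      print(q,round(r["confidence"],2),np.round(uv),np.round(toz("wrist",uv,z,cal)[:2]))
  print(s["t"],np.round(s["position"],1),np.round(cal["extrinsics"],2).tolist())
  # yellow blobs
  hsv=cv2.cvtColor(im,cv2.COLOR_RGB2HSV);m=cv2.inRange(hsv,(22,90,60),(36,255,255))
  for c in cv2.findContours(m,cv2.RETR_EXTERNAL,cv2.CHAIN_APPROX_NONE)[0]:
    if cv2.contourArea(c)>600:
      h=cv2.convexHull(c);ap=cv2.approxPolyN(h,4,ensure_convex=True).reshape(-1,2)
      print("yellow",cv2.contourArea(c),ap.tolist())
if __name__=="__main__":look(sys.argv[1])
E
python3 look.py w1
```

```text
note_holder 0.63 [336.  55.] [462. 405.]
lift_plate_top 0.94 [341.  45.] [465. 407.]
lift_plate_top 0.42 [423. 100.] [555. 353.]
pad_a 0.94 [295. 250.] [408. 149.]
dropper 0.86 [424. 101.] [573. 353.]
dropper 0.26 [338.  56.] [464. 404.]
bench_timer 0.4 [425. 100.] [574. 354.]
cover_box 0.59 [295. 306.] [405.  56.]
cover_box 0.38 [425. 101.] [574. 353.]
1.95 [444.7 274.1 293.1] [[1.0, 0.0, 0.0, 444.36], [0.0, -0.96, -0.27, 343.22], [0.0, 0.27, -0.96, 413.84], [0.0, 0.0, 0.0, 1.0]]
yellow 1340.0 [[321, 248], [299, 278], [267, 260], [288, 228]]
yellow 1624.0 [[341, 169], [300, 170], [300, 129], [341, 127]]
```

View pics/w1.png

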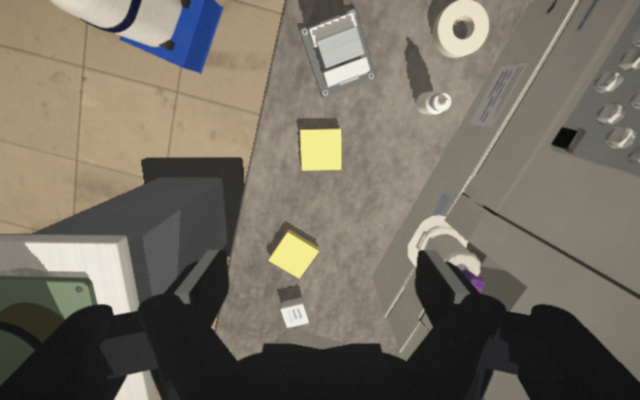

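```bash
cat > fit.py <<'E'
from h import *
import pickle
from scipy.optimize import minimize
def box(x,y,a,z0,h=13,w=50):
  c,s=np.cos(a),np.sin(a)
  return np.array([[x+c*u*w/2-s*v*w/2,y+s*u*w/2+c*v*w/2,z] for z in(z0,z0+h) for u,v in((-1,-1),(1,-1),(1,1),(-1,1))])
def ymask(im): return cv2.inRange(cv2.cvtColor(im,cv2.COLOR_RGB2HSV),(20,80,40),(38,255,255))
def fitpad(im,cal,guess,z0,h=13,cam="wrist"):
  m=ymask(im)>0; S=4
  g=proj(cam,[[guess[0],guess[1],z0+h/2]],cal)[0]
  def cost(p):
    q=proj(cam,box(*p,z0,h),cal); hull=cv2.convexHull(((q+.5)*S-.5).astype(np.float32)).reshape(-1,2)
    r=np.zeros((400*S//1,640*S//1),np.uint8); cv2.fillConvexPoly(r,np.round(hull*16).astype(int),255,shift=4)
    r=cv2.resize(r,(640,400),interpolation=cv2.INTER_AREA)/255.
    w=slice(max(0,int(g[1]-R)),int(g[1]+R)),slice(max(0,int(g[0]-R)),int(g[0]+R))
    return np.abs(r[w]-m[w]).sum()
  R=60 if len(guess)<4 else guess[3]
  x0=np.array(guess[:3])
  b=minimize(cost,x0,method="Nelder-Mead",options=dict(initial_simplex=x0+np.array([[0,0,0],[5,0,0],[0,5,0],[0,0,.15]]),xatol=.05,fatol=.2))
  return b.x,b.fun,m.sum()
E
python3 - <<'E'
from fit import *
im=cv2.imread("pics/w1.png")[:,:,::-1];cal=pickle.load(open("pics/w1.pkl","rb"))
for g in((408,149,-.5,32),(448,290,0,40)):print(fitpad(im,cal,g,0))
s=cv2.imread("pics/s0.png")[:,:,::-1];
for g in((408,149,-.5,30),(448,290,0,25)):print(fitpad(s,get_calibration("scene"),g,0,cam="scene"))
c=im[0:110,285:395,::-1];cv2.imwrite("pics/c1.png",cv2.resize(np.ascontiguousarray(c),None,fx=5,fy=5,interpolation=cv2.INTER_CUBIC))
for p in((335,97),(325,97),(303,45),(357,12),(375,75)):print(p,toz("wrist",p,8,cal)[:2])
E
```

```text
(array([406.20072191, 146.29391102,  -0.58852499]), np.float64(67.56078431372549), np.int64(4514))
(array([4.43679416e+02, 2.93040837e+02, 4.72960147e-02]), np.float64(124.5607843137255), np.int64(4514))
(array([405.23606625, 147.43144211,  -0.56671974]), np.float64(59.11764705882353), np.int64(7606))
(array([4.42471336e+02, 2.93460139e+02, 2.59143480e-02]), np.float64(22.486274509803923), np.int64(7606))
(335, 97) [460.89072153 356.43896925]
(325, 97) [448.67796864 356.37223518]
(303, 45) [422.36701628 415.00306287]
(357, 12) [484.75533103 450.6214247 ]
(375, 75) [508.59926394 382.16960361]
```

View pics/c1.png

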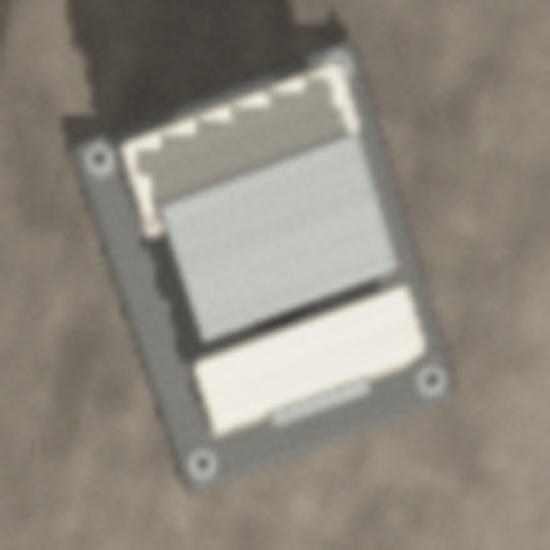

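```bash
python3 - <<'E'
from fit import *
from scipy.optimize import least_squares
cal=pickle.load(open("pics/w1.pkl","rb"))
f=lambda L:np.array(L)/5+[285,0]-.4
def R(a):return np.array([[np.cos(a),-np.sin(a)],[np.sin(a),np.cos(a)]])
def model(p,hx,hy,z):
  q=np.array([[-hx,hy],[hx,hy],[hx,-hy],[-hx,-hy]])@R(p[2]).T+p[:2]
  return proj("wrist",np.c_[q,np.full(4,z)],cal)
pl=f([(165,207),(355,137),(397,268),(203,340)]);ba=f([(65,122),(345,45),(447,395),(195,488)])
led=f([(195,362),(408,287),(428,352),(215,435)])
for n,o,hx,hy,z in(("plate",pl,22,14,54),("base",ba,35,42,8)):
  r=least_squares(lambda p:(model(p,hx,hy,z)-o).ravel(),[460,405,.3]);print(n,r.x,r.fun.round(1))
  print([np.round(toz("wrist",c,z,cal)[:2],1) for c in o])
E
```

```text
plate [4.64038722e+02 4.04780114e+02 3.36438923e-01] [-1.4  0.   1.  -0.9  0.6  0.5 -0.3  0.5]
[array([440.1, 410.8]), array([479.2, 424.4]), array([488.8, 399.3]), array([448.2, 384.8])]
base [4.62807887e+02 4.06374946e+02 3.25423524e-01] [-0.1  2.4  1.7 -3.1  1.5  0.3 -3.2  0.6]
[array([416.3, 437.6]), array([480.7, 454.1]), array([507.6, 378.1]), array([447. , 356.1])]
```

Call:
drive_tool(series=[[10,0,45,0,0,-0.03,1],[9,0,45,0,0,0,1],[0,0,45,0,0,0,1],[0,0,45,0,0,0,1],[0,0,0,0,0,0,1],[0,0,0,0,0,0,1]])

```text
t: 2.9
position: [445.3, 288.6, 114.0]
eef_rot: [[-0.029, 1.0, -0.0], [1.0, 0.029, -0.0], [-0.0, -0.0, -1.0]]
ft_force: [-0.4, 0.7, -0.2]
grip_width: 85.3
grasp_force: 0.0
```

```bash
cat > near.py <<'E'
from fit import *
import sys
n,x,y,a,z0,R=sys.argv[1],*map(float,sys.argv[2:7]);h=float(sys.argv[7]) if len(sys.argv)>7 else 13
s=read_state();cal=get_calibration("wrist");im=snap("wrist",n);pickle.dump(cal,open(f"pics/{n}.pkl","wb"))
p,f,_=fitpad(im,cal,(x,y,a,R),z0,h)
v=np.array(im[:,:,::-1]).copy();q=proj("wrist",box(*p,z0,h),cal)
cv2.polylines(v,[np.round(cv2.convexHull(q.astype(np.float32))).astype(int)],True,(255,0,0),1);cv2.imwrite(f"pics/{n}v.png",v)
print("fit",p.round(3),f); print(s["t"],s["position"].round(1) if hasattr(s["position"],"round") else s["position"],np.round(s["eef_rot"],3).tolist(),s["grip_width"])
E
python3 near.py w2 443.5 293 .03 0 150
```

```text
fit [4.43440e+02 2.93068e+02 3.90000e-02] 1219.8470588235296
2.9 [445.3 288.6 114. ] [[-0.029, 1.0, -0.0], [1.0, 0.029, -0.0], [-0.0, -0.0, -1.0]] 85.27344158806665
```

View pics/w2v.png

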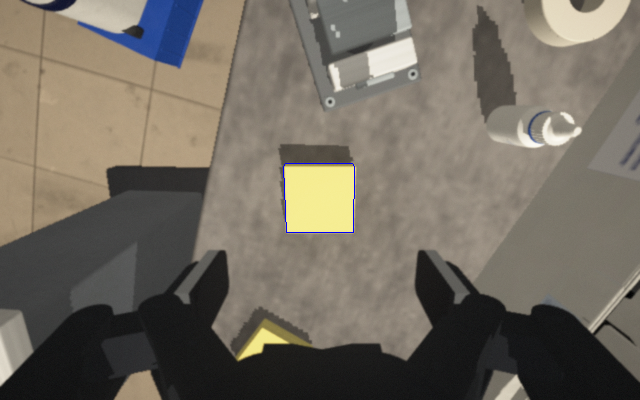

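Call:
drive_tool(series=[[4,-2,40,0,0,-0.01,1],[0,0,35,0,0,0,1],[0,0,14,0,0,0,1],[0,0,0,0,0,0,1]])

```text
t: 3.35
position: [443.4, 293.2, 25.0]
eef_rot: [[-0.04, 0.999, 0.001], [0.999, 0.04, 0.0], [0.0, 0.001, -1.0]]
ft_force: [-0.3, -0.7, 0.0]
grip_width: 85.4
grasp_force: 0.0
```

Close on it gently.

Call:
drive_tool(series=[[0,0,1,0,0,0,0],[0,0,0,0,0,0,-0.5],[0,0,0,0,0,0,-0.5],[0,0,0,0,0,0,-0.5],[0,0,0,0,0,0,-0.5]], force=25)

```text
t: 3.85
position: [444.0, 293.7, 25.4]
eef_rot: [[-0.04, 0.999, 0.004], [0.999, 0.04, 0.002], [0.002, 0.004, -1.0]]
ft_force: [-0.8, -1.1, 6.6]
grip_width: 50.0
grasp_force: 25.4
```

Call:
drive_tool(series=[[0,0,-40,0,0,0,-0.5],[0,5,-45,0,0,-0.1,-0.5],[20,5,-35,0,0,-0.1,-0.5],[25,5,0,0,0,-0.1,-0.5],[0,0,0,0,0,0,-0.5],[0,0,0,0,0,0,-0.5]])

```text
t: 4.45
position: [448.3, 339.1, 143.8]
eef_rot: [[-0.334, 0.943, 0.0], [0.943, 0.334, -0.0], [-0.0, 0.0, -1.0]]
ft_force: [0.2, 0.1, -1.1]
grip_width: 49.7
grasp_force: 27.1
```

```bash
python3 - <<'E'
from h import *
import pickle
s=read_state();cal=get_calibration("wrist");im=snap("wrist","w3");pickle.dump(cal,open("pics/w3.pkl","wb"))
print(s["t"],s["position"],np.round(s["eef_rot"],3).tolist(),s["grip_width"])
for q in("lift_plate_top","note_holder"):
  for r in pinpoint("wrist",q)[:2]:
    uv=(r["position"][1]*640,r["position"][0]*400);print(q,r["confidence"],uv,toz("wrist",uv,54 if "l" == q[0] else 0,cal))
E
```

```text
4.45 [448.34327126 339.08494337 143.75233076] [[-0.334, 0.943, 0.0], [0.943, 0.334, -0.0], [-0.0, 0.0, -1.0]] 49.68406100980017
lift_plate_top 0.69 (379.20000000000005, 125.4) [463.93342768 406.34585802  54.        ]
note_holder 0.81 (364.928, 124.8) [462.81542073 403.36853381   0.        ]
```

View pics/w3.png

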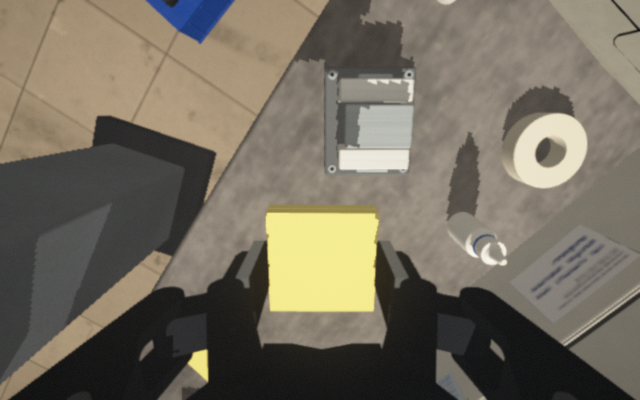

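```bash
python3 - <<'E'
from h import *
import pickle
cal=pickle.load(open("pics/w3.pkl","rb"))
im=cv2.imread("pics/w3.png")[50:190,300:440];cv2.imwrite("pics/c3.png",cv2.resize(im,None,fx=4,fy=4,interpolation=cv2.INTER_CUBIC))
E
```

```text
(no output)
```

View pics/c3.png

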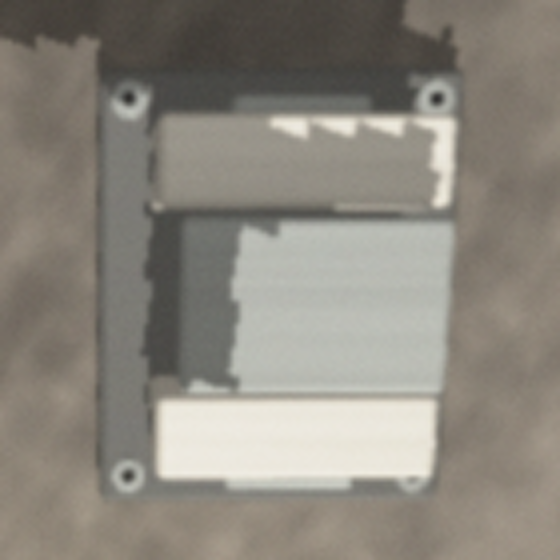

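```bash
python3 - <<'E'
from h import *
import pickle
from scipy.optimize import least_squares
cal=pickle.load(open("pics/w3.pkl","rb"))
f=lambda L:np.array(L)/4+[300,50]-.4
S=[("plate",[(183,218),(456,220),(444,392),(178,391)],22,0,14,54),("ledges",[(157,115),(457,118),(434,478),(156,476)],25,0,31,40),("base",[(100,75),(458,75),(435,495),(100,495)],35,0,42,8)]
for n,o,hx,_,hy,z in S:
  o=f(o)
  def m(p):
    R=np.array([[np.cos(p[2]),-np.sin(p[2])],[np.sin(p[2]),np.cos(p[2])]])
    q=np.array([[-hx,hy],[hx,hy],[hx,-hy],[-hx,-hy]])@R.T+p[:2]
    return (proj("wrist",np.c_[q,np.full(4,z)],cal)-o).ravel()
  r=least_squares(m,[463,405,.33]);print(n,r.x.round(3),r.fun.round(1))
E
```

```text
plate [4.63700e+02 4.05666e+02 3.37000e-01] [-0.3 -0.4  0.3 -0.5 -0.   0.5 -0.   0.5]
ledges [4.63724e+02 4.05439e+02 3.44000e-01] [ 0.3 -0.3  0.2 -1.1 -0.2  0.5 -0.4  1.2]
base [4.63505e+02 4.05275e+02 3.47000e-01] [-1.4 -1.7  1.8 -2.   0.4  2.  -0.8  2.5]
```

Call:
drive_tool(series=[[29,18,0,0,0,0,-0.5],[29,18.7,0,0,0,0,-0.5],[0,0,25,0,0,0,-0.5],[0,0,25,0,0,0,-0.5],[0,0,10,0,0,0,-0.5],[0,0,0,0,0,0,-0.5]])

```text
t: 5.2
position: [463.3, 404.8, 81.6]
eef_rot: [[-0.333, 0.943, -0.003], [0.943, 0.333, -0.003], [-0.001, -0.004, -1.0]]
ft_force: [-0.4, -0.5, -0.3]
grip_width: 50.2
grasp_force: 27.2
```

Call:
drive_tool(series=[[0.5,0.5,0,0,0,0,-0.5],[0,0,0,0,0,0,-0.5]])

```text
t: 5.4
position: [465.0, 407.0, 84.7]
eef_rot: [[-0.333, 0.943, 0.002], [0.943, 0.333, 0.002], [0.001, 0.002, -1.0]]
ft_force: [-0.6, 0.3, -0.5]
grip_width: 49.6
grasp_force: 27.2
```

Call:
drive_tool(series=[[0,0,1,0,0,0,-0.5],[0,0,0,0,0,0,-0.5]])

```text
t: 5.6
position: [464.5, 406.8, 83.0]
eef_rot: [[-0.333, 0.943, 0.001], [0.943, 0.333, 0.001], [0.0, 0.001, -1.0]]
ft_force: [0.3, 0.0, 0.2]
grip_width: 49.7
grasp_force: 27.2
```

Call:
drive_tool(series=[[-0.6,-1.2,2.5,0,0,0,-0.5],[0,0,0,0,0,0,-0.5],[0,0,0,0,0,0,-0.5]])

```text
t: 5.9
position: [463.2, 405.6, 79.7]
eef_rot: [[-0.333, 0.943, -0.0], [0.943, 0.333, -0.0], [-0.0, -0.0, -1.0]]
ft_force: [-1.1, -0.2, 0.1]
grip_width: 50.2
grasp_force: 27.2
```

Call:
drive_tool(series=[[0,0,1,0,0,0,-0.5],[0,0,0,0,0,0,-0.5],[0,0,0,0,0,0,-0.5]])

```text
t: 6.2
position: [463.3, 405.7, 79.1]
eef_rot: [[-0.333, 0.943, 0.0], [0.943, 0.333, 0.0], [0.0, 0.0, -1.0]]
ft_force: [-0.8, -0.9, 2.1]
grip_width: 49.9
grasp_force: 27.4
```

Contact (2.1 N up). Release and rise.

Call:
drive_tool(series=[[0,0,0,0,0,0,0.3],[0,0,0,0,0,0,0.6],[0,0,0,0,0,0,1],[0,0,0,0,0,0,1],[0,0,0,0,0,0,1]])

```text
t: 6.7
position: [463.3, 405.7, 78.7]
eef_rot: [[-0.333, 0.943, -0.0], [0.943, 0.333, -0.0], [-0.0, -0.0, -1.0]]
ft_force: [-0.3, 0.1, -0.2]
grip_width: 85.7
grasp_force: 0.0
```

Call:
drive_tool(series=[[0,0,-15,0,0,0,1],[0,0,-30,0,0,0,1],[0,0,-30,0,0,0,1],[-40,0,-10,0,0,0,1],[0,0,0,0,0,0,1],[0,0,0,0,0,0,1]])

```text
t: 7.3
position: [476.8, 367.6, 164.0]
eef_rot: [[-0.332, 0.943, 0.0], [0.943, 0.332, 0.001], [0.0, 0.0, -1.0]]
ft_force: [-0.3, -0.3, -0.6]
grip_width: 85.5
grasp_force: 0.0
```

```bash
python3 near.py w4 463.5 405.5 .34 54 100
```

```text
fit [4.63084e+02 4.05113e+02 3.24000e-01] 183.05098039215687
7.3 [476.8 367.6 164. ] [[-0.332, 0.943, 0.0], [0.943, 0.332, 0.001], [0.0, 0.0, -1.0]] 85.48158320999558
```

View pics/w4v.png

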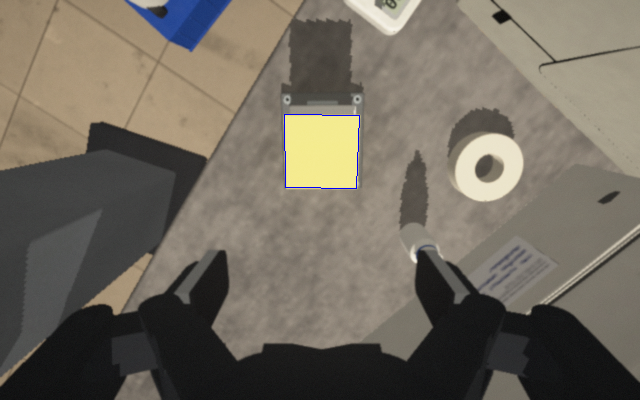

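Call:
drive_tool(series=[[-36.8,-28,0,0,0,0,1],[-36.8,-28,0,0,0,0,1],[-36.8,-28,0,0,0,0,1],[-36.8,-28,0,0,0,0,1],[-36.8,-28,0,0,0,0,1],[0,0,10,0,0,0.13,1],[0,0,10,0,0,0.13,1],[0,0,10,0,0,0.13,1]])

```text
t: 8.15
position: [405.7, 148.0, 133.1]
eef_rot: [[0.056, 0.998, -0.001], [0.998, -0.056, 0.0], [0.0, -0.001, -1.0]]
ft_force: [-0.0, 0.1, 0.0]
grip_width: 85.6
grasp_force: 0.0
```

Call:
drive_tool(series=[[0,0,10,0,0,0.13,1],[0,0,0,0,0,0.13,1],[0,0,0,0,0,0.13,1],[0,0,0,0,0,0.13,1],[0,0,0,0,0,0,1],[0,0,0,0,0,0,1]])

```text
t: 8.75
position: [405.8, 148.3, 123.4]
eef_rot: [[0.537, 0.844, -0.001], [0.844, -0.537, -0.0], [-0.001, -0.001, -1.0]]
ft_force: [0.1, -0.0, 0.6]
grip_width: 85.2
grasp_force: 0.0
```

```bash
python3 near.py w5 406 147 -.58 0 130
```

```text
fit [406.143 146.656  -0.578] 177.20784313725488
8.75 [405.8 148.3 123.4] [[0.537, 0.844, -0.001], [0.844, -0.537, -0.0], [-0.001, -0.001, -1.0]] 85.17976154149503
```

View pics/w5v.png

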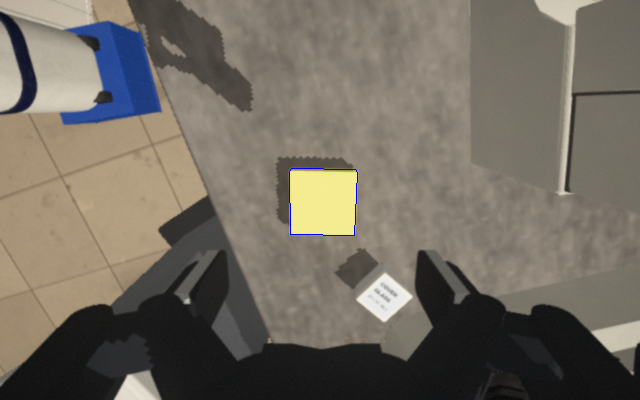

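Call:
drive_tool(series=[[-1.2,1.1,40,0,0,0.01,1],[0,0,40,0,0,0,1],[0,0,11,0,0,0,1],[0,0,0,0,0,0,1],[0,0,0,0,0,0,1]])

```text
t: 9.3
position: [406.8, 146.5, 33.0]
eef_rot: [[0.547, 0.837, 0.0], [0.837, -0.547, 0.0], [0.0, 0.0, -1.0]]
ft_force: [-0.1, 0.3, 1.1]
grip_width: 85.2
grasp_force: 0.0
```

Call:
drive_tool(series=[[0,0,4,0,0,0,1],[0,0,0,0,0,0,0],[0,0,0,0,0,0,-0.5],[0,0,0,0,0,0,-0.5],[0,0,0,0,0,0,-0.5],[0,0,0,0,0,0,-0.5]], force=25)

```text
t: 9.9
position: [406.6, 146.4, 29.6]
eef_rot: [[0.548, 0.837, 0.001], [0.837, -0.548, 0.0], [0.001, 0.001, -1.0]]
ft_force: [-1.2, -0.5, 4.7]
grip_width: 49.4
grasp_force: 24.9
```

Call:
drive_tool(series=[[0,0,-40,0,0,0,-0.5],[0,0,-45,0,0,0,-0.5],[0,0,-40,0,0,0,-0.5],[41.2,-15.7,0,0,0,0,-0.5],[41.2,-15.7,0,0,0,0,-0.5],[41.2,-15.7,0,0,0,0,-0.5],[41.2,-15.7,0,0,0,0,-0.5],[41.2,-15.7,0,0,0,0,-0.5]])

```text
t: 10.7
position: [453.6, 363.3, 154.1]
eef_rot: [[0.548, 0.837, 0.0], [0.837, -0.548, 0.0], [0.0, 0.0, -1.0]]
ft_force: [0.9, -0.7, -0.0]
grip_width: 48.9
grasp_force: 26.2
```

Call:
drive_tool(series=[[41.2,-15.7,0,0,0,-0.13,-0.5],[0,0,0,0,0,-0.13,-0.5],[0,0,0,0,0,-0.13,-0.5],[0,0,0,0,0,-0.13,-0.5],[0,0,0,0,0,-0.13,-0.5],[0,0,0,0,0,-0.13,-0.5],[0,0,0,0,0,-0.13,-0.5],[0,0,0,0,0,0,-0.5]])

```text
t: 11.5
position: [462.9, 404.5, 153.9]
eef_rot: [[-0.324, 0.946, -0.0], [0.946, 0.324, -0.0], [-0.0, -0.0, -1.0]]
ft_force: [0.6, 0.6, -0.4]
grip_width: 49.3
grasp_force: 26.2
```

Call:
drive_tool(series=[[0,0,25,0,0,0,-0.5],[0,0,15,0,0,0,-0.5],[0,0,5,0,0,0,-0.5],[0,0,0,0,0,0,-0.5],[0,0,0,0,0,0,-0.5],[0,0,0,0,0,0,-0.5]])

```text
t: 12.1
position: [463.5, 405.1, 109.9]
eef_rot: [[-0.324, 0.946, 0.002], [0.946, 0.324, 0.001], [0.001, 0.002, -1.0]]
ft_force: [0.1, -0.4, -0.5]
grip_width: 49.3
grasp_force: 26.2
```

Descend to 98, then feel.

Call:
drive_tool(series=[[0,0,8,0,0,0,-0.5],[0,0,3,0,0,0,-0.5],[0,0,0,0,0,0,-0.5],[0,0,0,0,0,0,-0.5]])

```text
t: 12.5
position: [463.0, 404.6, 97.7]
eef_rot: [[-0.324, 0.946, -0.0], [0.946, 0.324, -0.0], [-0.0, -0.0, -1.0]]
ft_force: [-0.8, -0.1, 0.1]
grip_width: 49.0
grasp_force: 26.2
```

Call:
drive_tool(series=[[0,0,1.5,0,0,0,-0.5],[0,0,0,0,0,0,-0.5],[0,0,0,0,0,0,-0.5]])

```text
t: 12.8
position: [463.2, 404.8, 96.5]
eef_rot: [[-0.324, 0.946, 0.001], [0.946, 0.324, 0.0], [0.0, 0.001, -1.0]]
ft_force: [0.6, -0.1, 0.3]
grip_width: 49.0
grasp_force: 26.3
```

Call:
drive_tool(series=[[0,0,0.7,0,0,0,-0.5],[0,0,0,0,0,0,-0.5],[0,0,0,0,0,0,-0.5]])

```text
t: 13.1
position: [463.2, 404.8, 95.9]
eef_rot: [[-0.324, 0.946, 0.001], [0.946, 0.324, 0.0], [0.0, 0.001, -1.0]]
ft_force: [0.3, 0.3, 1.2]
grip_width: 49.2
grasp_force: 26.5
```

Call:
drive_tool(series=[[0,0,0,0,0,0,0.3],[0,0,0,0,0,0,0.6],[0,0,0,0,0,0,1],[0,0,0,0,0,0,1],[0,0,0,0,0,0,1]])

```text
t: 13.6
position: [462.9, 404.6, 95.5]
eef_rot: [[-0.324, 0.946, -0.0], [0.946, 0.324, -0.0], [-0.0, -0.0, -1.0]]
ft_force: [0.4, -0.3, 0.2]
grip_width: 85.3
grasp_force: 0.0
```

Call:
drive_tool(series=[[0,0,-15,0,0,0,1],[0,0,-30,0,0,0,1],[0,0,-25,0,0,0,1],[0,0,0,0,0,0,-1],[0,0,0,0,0,0,-1],[0,0,0,0,0,0,-1],[0,0,0,0,0,0,-1],[0,0,0,0,0,0,-1]])

```text
t: 14.4
position: [462.6, 404.3, 164.5]
eef_rot: [[-0.324, 0.946, -0.001], [0.946, 0.324, -0.001], [-0.001, -0.002, -1.0]]
ft_force: [-0.6, -0.4, -0.2]
grip_width: 12.5
grasp_force: 0.0
```

```bash
python3 near.py w6 463.2 405 .33 54 110 26; python3 - <<'E'
from fit import *
s=snap("side","d6");print(fitpad(s,get_calibration("side"),(463.2,405,.33,30),54,26,cam="side"))
a=cv2.imread("pics/w6v.png");b=cv2.resize(cv2.imread("pics/d6.png")[140:240,240:400],None,fx=1.6,fy=1.6)
a[:160,:256]=b;cv2.imwrite("pics/c6.png",a)
E
```

```text
fit [4.62980e+02 4.04578e+02 3.31000e-01] 342.78431372549016
14.4 [462.6 404.3 164.5] [[-0.324, 0.946, -0.001], [0.946, 0.324, -0.001], [-0.001, -0.002, -1.0]] 12.472391973103678
(array([4.63565649e+02, 4.07122080e+02, 3.04780111e-01]), np.float64(24.91764705882353), np.int64(11891))
```

View pics/c6.png

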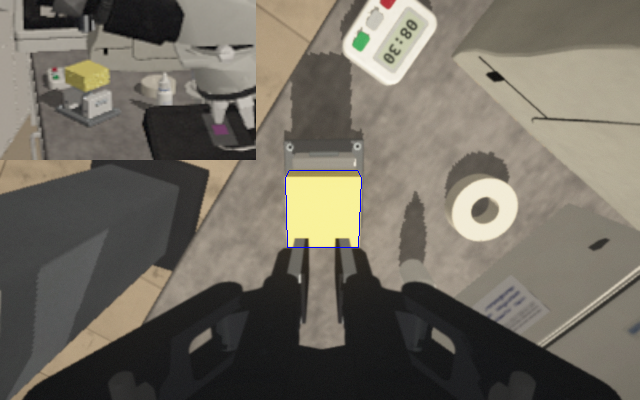

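Call:
drive_tool(series=[[0.6,1,25,0,0,0,-1],[0,0,20,0,0,0,-1],[0,0,6,0,0,0,-1],[0,0,0,0,0,0,-1],[0,0,0,0,0,0,-1]])

```text
t: 15.0
position: [464.2, 405.9, 115.4]
eef_rot: [[-0.324, 0.946, 0.001], [0.946, 0.324, 0.001], [0.0, 0.001, -1.0]]
ft_force: [0.1, -0.4, -0.4]
grip_width: 0.4
grasp_force: 0.0
```

Call:
drive_tool(series=[[0,0,2,0,0,0,-1],[0,0,2,0,0,0,-1],[0,0,2,0,0,0,-1],[0,0,0,0,0,0,-1],[0,0,0,0,0,0,-1]])

```text
t: 15.5
position: [463.7, 405.5, 108.7]
eef_rot: [[-0.324, 0.946, 0.0], [0.946, 0.324, 0.0], [-0.0, 0.0, -1.0]]
ft_force: [-0.2, 0.1, -0.4]
grip_width: 0.1
grasp_force: 0.0
```

Call:
drive_tool(series=[[0,0,2,0,0,0,-1],[0,0,2,0,0,0,-1],[0,0,2,0,0,0,-1],[0,0,0,0,0,0,-1],[0,0,0,0,0,0,-1]])

```text
t: 16.0
position: [463.7, 405.5, 102.5]
eef_rot: [[-0.324, 0.946, -0.0], [0.946, 0.324, -0.0], [-0.0, -0.0, -1.0]]
ft_force: [0.7, -0.4, 0.1]
grip_width: -0.4
grasp_force: 0.0
```

Call:
drive_tool(series=[[0,0,2,0,0,0,-1],[0,0,2,0,0,0,-1],[0,0,0,0,0,0,-1],[0,0,0,0,0,0,-1]])

```text
t: 16.4
position: [464.0, 405.7, 99.0]
eef_rot: [[-0.324, 0.946, 0.001], [0.946, 0.324, 0.001], [0.0, 0.001, -1.0]]
ft_force: [0.2, 0.1, 3.0]
grip_width: 0.4
grasp_force: 1.6
```

Call:
drive_tool(series=[[0,0,2,0,0,0,-1],[0,0,2,0,0,0,-1],[0,0,2,0,0,0,-1],[0,0,2,0,0,0,-1],[0,0,0,0,0,0,-1],[0,0,0,0,0,0,-1]])

```text
t: 17.0
position: [464.0, 405.7, 91.2]
eef_rot: [[-0.324, 0.946, 0.001], [0.946, 0.324, 0.001], [0.0, 0.001, -1.0]]
ft_force: [0.1, 0.1, 6.7]
grip_width: -0.1
grasp_force: 3.5
```

Call:
drive_tool(series=[[0,0,1,0,0,0,-1],[0,0,1,0,0,0,-1],[0,0,0,0,0,0,-1],[0,0,0,0,0,0,-1]])

```text
t: 17.4
position: [464.0, 405.7, 89.4]
eef_rot: [[-0.324, 0.946, 0.001], [0.946, 0.324, 0.001], [0.0, 0.001, -1.0]]
ft_force: [-0.7, -0.7, 8.5]
grip_width: -0.2
grasp_force: 4.0
```

Call:
drive_tool(series=[[0,0,0.7,0,0,0,-1],[0,0,0.7,0,0,0,-1],[0,0,0,0,0,0,-1],[0,0,0,0,0,0,-1]])

```text
t: 17.8
position: [464.0, 405.7, 88.1]
eef_rot: [[-0.324, 0.946, 0.001], [0.946, 0.324, 0.001], [0.0, 0.001, -1.0]]
ft_force: [-1.7, -0.6, 9.4]
grip_width: -0.4
grasp_force: 4.3
```

Call:
drive_tool(series=[[0,0,0.5,0,0,0,-1],[0,0,0,0,0,0,-1],[0,0,0,0,0,0,-1]])

```text
t: 18.1
position: [464.0, 405.7, 87.7]
eef_rot: [[-0.324, 0.946, 0.001], [0.946, 0.324, 0.001], [0.0, 0.001, -1.0]]
ft_force: [-1.2, -1.0, 9.8]
grip_width: -0.3
grasp_force: 4.4
```

Call:
drive_tool(series=[[0,0,0.5,0,0,0,-1],[0,0,0,0,0,0,-1],[0,0,0,0,0,0,-1]])

```text
t: 18.4
position: [464.0, 405.7, 87.7]
eef_rot: [[-0.324, 0.946, 0.001], [0.946, 0.324, 0.001], [0.0, 0.001, -1.0]]
ft_force: [-2.8, -1.7, 11.3]
grip_width: 0.3
grasp_force: 5.6
```

Call:
drive_tool(series=[[0,0,0.3,0,0,0,-1],[0,0,0,0,0,0,-1],[0,0,0,0,0,0,-1]])

```text
t: 18.7
position: [464.0, 405.7, 87.6]
eef_rot: [[-0.324, 0.946, 0.001], [0.946, 0.324, 0.001], [0.001, 0.002, -1.0]]
ft_force: [-2.0, -1.0, 13.4]
grip_width: 0.2
grasp_force: 6.4
```

Call:
drive_tool(series=[[0,0,0.5,0,0,0,-1],[0,0,0.5,0,0,0,-1],[0,0,0,0,0,0,-1],[0,0,0,0,0,0,-1]])

```text
t: 19.1
position: [464.0, 405.7, 87.6]
eef_rot: [[-0.324, 0.946, 0.002], [0.946, 0.324, 0.001], [0.001, 0.002, -1.0]]
ft_force: [-4.1, -3.1, 17.5]
grip_width: -0.0
grasp_force: 8.9
```

Call:
drive_tool(series=[[0,0,0.5,0,0,0,-1],[0,0,0,0,0,0,-1],[0,0,0,0,0,0,-1],[0,0,0,0,0,0,-1]])

```text
t: 19.5
position: [464.0, 405.7, 87.6]
eef_rot: [[-0.324, 0.946, 0.002], [0.946, 0.324, 0.001], [0.001, 0.002, -1.0]]
ft_force: [-4.0, -3.1, 20.1]
grip_width: -0.1
grasp_force: 10.2
```

Call:
drive_tool(series=[[0,0,0.5,0,0,0,-1],[0,0,0.4,0,0,0,-1],[0,0,0,0,0,0,-1],[0,0,0,0,0,0,-1],[0,0,0,0,0,0,-1]])

```text
t: 20.0
position: [464.0, 405.8, 87.5]
eef_rot: [[-0.324, 0.946, 0.002], [0.946, 0.324, 0.002], [0.001, 0.003, -1.0]]
ft_force: [-4.7, -4.5, 24.9]
grip_width: 0.3
grasp_force: 12.5
```

```bash
python3 - <<'E'
from fit import *
im=snap("wrist","w7");s=snap("side","d7")
print(fitpad(s,get_calibration("side"),(463.2,405,.33,30),40,26,cam="side"))
st=read_state();print(st["t"],st["ft_force"],st["joint_vel"],st["position"])
a=np.array(im[:,:,::-1]).copy();a[:160,:256]=cv2.resize(cv2.imread("pics/d7.png")[170:220,255:335],(256,160));cv2.imwrite("pics/c7.png",a)
E
```

```text
(array([4.63508918e+02, 4.06059245e+02, 3.27118623e-01]), np.float64(68.15294117647059), np.int64(11588))
20.1 [-5.69419238 -4.03059343 25.22585734] [ 0.00034403 -0.00062385 -0.00050543 -0.00132755 -0.00117291 -0.00028092] [464.05787383 405.7654448   87.55989643]
```

View pics/c7.png

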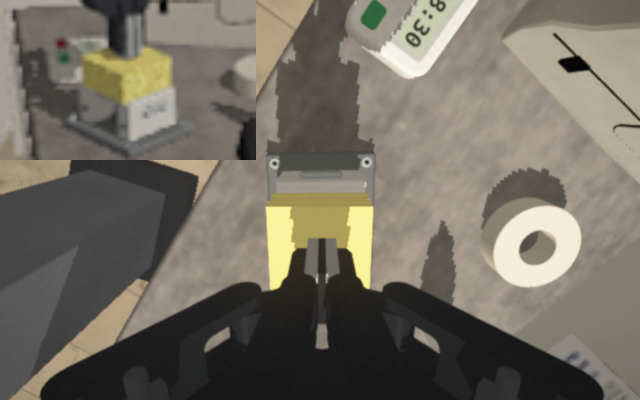

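The picture shows the pile flush, at about (320,245), and seated on the ledges with the shut fingers pressing its middle at 25 N. I'm handing it in.

```bash
python3 -c "
from workcell import *
print(hand_in())"
```

```text
the job is handed in; nothing more can be done
None
```

The job is handed in: both pads are stacked flush and square on the lift plate, pressed down onto the ledges and held there with about 25 N. The plate went down about 14 mm, and I kept the arm clear of the dropper bottle, timer and cover-glass box; no verdict was returned.

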